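# Put the sample cases away in the roll-front cabinet

### The arm

A 6-joint arm with a two-finger parallel gripper is mounted at the origin on the work surface. World frame = base frame: x ahead of the robot, y to its left, z up, the work surface at z = 0. Lengths are in mm, angles in rad, forces in N, time in s.
With the tool pointing down it reaches from about 325 to 925 mm from the base axis. Payload 3.1 kg.
Tool frame: the origin (TCP) lies on the centre line of the jaws, within the pads' length; the fingertips stand 8 mm ahead of it and the grasp point (between the pads) lies 11 mm behind it; z points along the fingers, y is the direction in which the jaws open and shut (so a half turn about z gives the same grasp; the last joint's range is limited). The gripper opens to 85 mm and grips with 20 to 120 N. Pads are 22 mm wide; open, the fingers measure 114 mm over their backs; the gripper's body (76 mm by 85 mm) begins 54 mm behind the grasp point. The pads swing forward as they close: fully open they stand 13 mm farther back than shut.
Start: joints at [-1.369, 0.217, 1.613, -0, 1.311, -0.112], TCP at [192.943, -594.485, 239.3] pointing down, gripper open.
Joint ranges: [-2.75, 2.75], [-0.78, 2.1], [0.31, 2.55], [-1.13, 4.27], [0.13, 2.63], [-2.58, 2.58]. Speed limits (rad/s): [2.79, 2.79, 3.14, 3.14, 3.14, 3.14].

### API

Orientations are given as a rotation vector (axis times angle).
In Python, from workcell import bot gives the robot as it stands. The module is installed in compiled form; this text tells all that it offers.
- The arm moves only by the tool play_rows, never from a script. Its argument "plan" is a list that holds one entry, the list of rows, each a list of 4 numbers: the shift along the tool's x, y, z in mm, then the turn about the tool's z in degrees. A call has 1 to 20 rows; each row is the pose to reach, as a shift and turn from the pose commanded when the call began, along the tool's axes at that moment; what a row does not reach only later rows make up. A row lasts 1/10 s, in which the tool goes at most 50 mm and 8.59 degrees, less where a joint would pass 70% of its speed; a pose out of reach is approached as far as the arm can. A call with a gripper value outside its range is refused whole. "claw" is the finger opening in mm, from 0 to 85.4, set as the call begins (left out, the last holds). The fingers move at their own pace and stop on an object; the grip force is fixed at half the most. Time passes only in rows, so rows that repeat a pose let the fingers close. It gives the time, the measured TCP pose, the force and the opening at its end, in the units of the state.
- bot.get_state(): the state, without advancing time (a new reading comes with each control period).
- bot.snapshot(name): name is "scene" or "top"; returns a dict with "pixels" (400x640x3 uint8, red, green, blue), "fx", "fy", "cx", "cy" (pixels), "xyz" and "orientation" of the camera in the world. Camera axes: x right, y up, looking along -z (the intrinsics and any distortion apply to the point x, -y, -z); pixel columns grow to the right and rows downward; lengths in mm; the calibration is good to about 2 mm. A picture is of the moment at which its call begins. There is no depth.
- bot.hand_in(): hands the job in, once; it reports no verdict.
Trained networks look in a picture, given as the dict that the camera call returned (one of the last four; its "shot" number tells which), for a name from the list of things; names that differ only in an ending like _2 or _b are one class to them, and where a whole thing is asked for, a point or a joint stands for the part that bears it (a point fixed in the world has none). Each returns a list of dicts, best first, with "p" (0 to 1); they miss things now and then, are a little off and sometimes report something else, mostly with a low value. They report only what shows in the picture. A call takes as long as a camera call.
- bot.search_frame(picture, label): "centre" ([x, y, z] in mm, in world coordinates, good to about 4 mm: the middle of the surface that is visible of it).
- bot.regions_of(picture, label): "mask" (400x640 bool, what is visible of it).
The state is a dict: "t": time; "joint_pos": joint angles; "dq": joint speeds; "tau": joint torques, N m; "tcp_pos": TCP position; "eef_rot": TCP orientation; "force": force on the tool from outside, world axes, zero at the start; "torque": the same for the moment, N m; "gripper_width": finger opening in mm.
Only numpy, scipy, OpenCV 4.12 (cv2) and the standard library are available. Lean on these libraries where they do the work, as an engineer would, in place of code of your own. Each camera call takes 0.05 s, during which the arm holds its last target. There are 200 camera calls.

### The job

Roll the slatted shutter of the sample cabinet up by its yellow handle until it stays open by itself, then stack every sample case lying on the bench, flat and either face up, in one square column on the middle of the pad inside, its long sides running front to back. When all cases are in, roll the shutter fully down again, and leave the other things on the bench where they are.

Things in the scene. Friction and masses are not known exactly. Their poses are not given: they have to be found in the camera images.
- cabinet: Fixed cabinet, half-round white sides (424 mm deep, 364 wide, 262 high, 340 clear between), hood at the rear. Origin on the bench under its middle; +x to its back, -x to its open front (towards the robot), y across, z up. The shutter axis runs along y 50 mm above the origin. Floor 12 mm up; front sill 48 mm high, 186 to 212 mm ahead of the origin; inner back wall 72 mm high, 35 mm ahead of it.
- shutter (a joint): Brown slatted shutter, 334 mm wide, slats 8 mm thick at inner radius 190 mm, running in circular side tracks about the cabinet axis. 0 = closed (as it starts); 1.48 rad = fully open, back under the hood, so the front half is open from above. Below about 0.6 rad it sinks shut by its weight, above 0.7 it falls open and stays. 3 to 5 N at the handle move it.
- handle (a point): Centre of the shutter handle: yellow round bar 20 mm thick, 40 mm long along cabinet y, on a steel stem 24 mm wide. 232 mm from the shutter axis, 34 mm off the slats; closed it is in front, 7 degrees above axis level; open it is straight above the axis (within 3 degrees). Its flat ends can be pinched from above, fingers closing along cabinet y; it can turn in the grip.
- pad_top (a point): Centre of the top of the black pad (96 mm in cabinet x, 74 mm in y, blue middle) on the cabinet floor, 14 mm above the bench, 105 mm ahead of the cabinet origin; same axes as the cabinet. The column of cases stands here; its sides run along the cabinet axes.
- case1_mid (a point): Centre of a closed flat orange sample case with a black seam half-way up and a paper label on both faces (no top or bottom), 72 mm (its x) by 50 mm (its y) by 28 mm high (its z), about 0.12 kg, loose; 14 mm above its underside. None if this case is not there in this run.
- case2_mid (a point): Centre of a closed flat green sample case with a black seam half-way up and a paper label on both faces (no top or bottom), 72 mm (its x) by 50 mm (its y) by 28 mm high (its z), about 0.12 kg, loose; 14 mm above its underside. None if this case is not there in this run.
- case3_mid (a point): Centre of a closed flat yellow sample case with a black seam half-way up and a paper label on both faces (no top or bottom), 72 mm (its x) by 50 mm (its y) by 28 mm high (its z), about 0.12 kg, loose; 14 mm above its underside. None if this case is not there in this run.
- case4_mid (a point): Centre of a closed flat blue sample case with a black seam half-way up and a paper label on both faces (no top or bottom), 72 mm (its x) by 50 mm (its y) by 28 mm high (its z), about 0.12 kg, loose; 14 mm above its underside. None if this case is not there in this run.
- vial_c: Bystander: small white bottle with a blue cap, 34 mm across, 50 mm high, origin under its centre.
- amber_jar: Bystander: amber glass jar, 60 mm across, 75 mm high, origin under its centre.
- vial_a: Bystander: small white bottle, 34 mm across, 50 mm high, origin under its centre.
- vial_b: Bystander: small white bottle with a yellow cap, 34 mm across, 50 mm high, origin under its centre.
- beaker: Bystander: beaker full of glass cuvettes, 74 mm across, 88 mm high, origin under its centre.
- marker: Bystander: white and red marker pen lying down, 120 mm long, origin under its centre.

How it is judged (in metres and radians):
On the way, in this order (a step that is already met when the one before it is completed fails the run):
1. the shutter is open (above 1.35 rad) and stays there untouched (value of joint shutter above 1.35 rad and contact force between the fingers and shutter below 0.3 N), for 0.5 s.
2. with the shutter open, all cases stand released in one square column on the pad (value of joint shutter above 1.35 rad and horizontal distance between each of case1_mid, case2_mid, case3_mid, case4_mid and pad_top below 0.018 m and angle between the x axis of each of case1_mid, case2_mid, case3_mid, case4_mid and the x axis of cabinet, either way round below 0.14 rad and angle between the z axis of each of case1_mid, case2_mid, case3_mid, case4_mid and the z axis of cabinet, either way round below 0.08 rad and z of each of case1_mid, case2_mid, case3_mid, case4_mid in the frame of cabinet above 0.02 m and contact force between the fingers and case1 below 0.2 N and linear speed of each of case1, case2, case3, case4 below 0.02 m/s and horizontal distance between case1_mid and case2_mid below 0.012 m and horizontal distance between each of case1_mid, case2_mid and case3_mid below 0.012 m and horizontal distance between each of case1_mid, case2_mid, case3_mid and case4_mid below 0.012 m and contact force between the fingers and case2 below 0.2 N and contact force between the fingers and case3 below 0.2 N and contact force between the fingers and case4 below 0.2 N), for 0.4 s.
3. the shutter is rolled fully down (below 0.06 rad) (value of joint shutter below 0.06 rad), for 0.2 s.
At the end, for the whole second after the job is handed in: The shutter is closed (below 0.06 rad) and every case present stands inside at rest in one column: flat, either face up (0.08 rad), centre within 18 mm of the pad centre and within 12 mm of every other case, long sides along the cabinet x axis within 0.14 rad, all released (value of joint shutter below 0.06 rad and contact force between the fingers and shutter below 0.3 N and horizontal distance between each of case1_mid, case2_mid, case3_mid, case4_mid and pad_top below 0.018 m and angle between the x axis of each of case1_mid, case2_mid, case3_mid, case4_mid and the x axis of cabinet, either way round below 0.14 rad and angle between the z axis of each of case1_mid, case2_mid, case3_mid, case4_mid and the z axis of cabinet, either way round below 0.08 rad and z of each of case1_mid, case2_mid, case3_mid, case4_mid in the frame of cabinet above 0.02 m and contact force between the fingers and case1 below 0.2 N and linear speed of each of case1, case2, case3, case4 below 0.02 m/s and horizontal distance between case1_mid and case2_mid below 0.012 m and horizontal distance between each of case1_mid, case2_mid and case3_mid below 0.012 m and horizontal distance between each of case1_mid, case2_mid, case3_mid and case4_mid below 0.012 m and contact force between the fingers and case2 below 0.2 N and contact force between the fingers and case3 below 0.2 N and contact force between the fingers and case4 below 0.2 N); the robot touches nothing.
It fails at once if one of the other things on the bench (jar, bottles, beaker, marker) is moved more than 40 mm (distance of any of vial_c, amber_jar, vial_a, vial_b, beaker, marker from where it was at the start of the episode above 0.04 m).
Of case1, case2, case3, case4 only 3 to 4 are there at a start; the rules pass over those that are not, and their reading is None.
At some moment in a run one of case1, case2, case3, case4 may be knocked a few centimetres aside while the robot is not near it.
It also fails if it takes over 210 s, if anything falls off the work surface, if the arm or the gripper's body presses on something with over 40 N, if the wrist force passes 120 N, or if a joint passes its speed limit or range.

## Working session

There is one attempt and no reset: what is moved stays moved. The work goes in short steps, Python scripts to look and compute and a tool call to move; the robot and the scene stay as the last step left them, time stands still between calls to the robot, and variables do not carry over. Pictures are saved under pics/ and viewed, about 12 in all and at most 16, crops included, and the job is handed in when it is done.

Besides the shell and the picture viewer there is one more tool, called after ">>>" in YAML: its name, and indented under it one key for each argument. play_rows: Moves the arm, as the interface text tells. Its arguments: {"type":"object","properties":{"plan":{"type":"array"},"claw":{"type":"number"}},"required":["plan"]}

```bash
mkdir -p pics; ls; cat > h.py <<'E'
import numpy as np, cv2
from scipy.spatial.transform import Rotation as R
from workcell import bot
def rot(s):
    o=np.array(s["orientation"],float)
    return R.from_rotvec(o).as_matrix() if o.size==3 else (R.from_quat(o).as_matrix() if o.size==4 else o)
def save(s,n,crop=None,k=1):
    p=s["pixels"][:,:,::-1]
    if crop: p=p[crop[1]:crop[3],crop[0]:crop[2]]
    cv2.imwrite("pics/"+n+".png",cv2.resize(p,None,fx=k,fy=k,interpolation=cv2.INTER_CUBIC))
def topx(s,P):
    c=rot(s).T@(np.array(P,float)-s["xyz"]); return np.array([s["cx"]+s["fx"]*c[0]/-c[2], s["cy"]-s["fy"]*c[1]/-c[2]])
def ray(s,u,v,z):
    d=rot(s)@np.array([(u-s["cx"])/s["fx"],-(v-s["cy"])/s["fy"],-1]); o=np.array(s["xyz"]); return o+d*(z-o[2])/d[2]
def state():
    s=bot.get_state(); r=R.from_rotvec(s["eef_rot"]).as_matrix()
    print("t",round(s["t"],2),"tcp",np.round(s["tcp_pos"],1),"xaxis",np.round(r[:,0],3),"z",np.round(r[:,2],3),"F",np.round(s["force"],1),"w",round(s["gripper_width"],1),"q",np.round(s["joint_pos"],2)); return s,r
E
python3 - <<'E'
from h import *
state()
a=bot.snapshot("scene"); b=bot.snapshot("top")
for s,n in((a,"scene0"),(b,"top0")):
    save(s,n); print({k:v for k,v in s.items() if k!="pixels"})
for l in ["cabinet","shutter","handle","pad_top","case1_mid","case2_mid","case3_mid","case4_mid","vial_c","amber_jar","vial_a","vial_b","beaker","marker"]:
    for s,n in((a,"S"),(b,"T")):
        try: print(l,n,[(np.round(d["centre"]).tolist(),round(d["p"],2)) for d in bot.search_frame(s,l)[:2]])
        except Exception as e: print(l,n,e)
E
```

```text
pics
t 0.0 tcp [ 192.8 -593.7  238. ] xaxis [0.951 0.309 0.   ] z [-0.     0.002 -1.   ] F [ 0.3 -1.2 -0.5] w 85.1 q [-1.37  0.22  1.61  0.    1.31 -0.11]
{'fx': 410.8727710242846, 'fy': 410.8727710242846, 'cx': 315.2556336337392, 'cy': 196.61472649809542, 'xyz': array([1015.05948097,  -45.87056311, 1448.17995148]), 'orientation': array([0.25819832, 0.24113677, 1.46368483]), 'shot': 1}
{'fx': 433.03051805411184, 'fy': 433.03051805411184, 'cx': 317.89412090313084, 'cy': 197.2594584071739, 'xyz': array([ 470.29845906,   -3.25116871, 1226.31532403]), 'orientation': array([ 0.0480608 , -0.05765429, -1.55357247]), 'shot': 2}
cabinet S [([727.0, -27.0, 225.0], 0.71), ([433.0, -466.0, 12.0], 0.37)]
cabinet T [([636.0, -22.0, 229.0], 0.97)]
shutter S [([628.0, -20.0, 246.0], 0.7)]
shutter T [([590.0, -20.0, 235.0], 0.83)]
handle S []
handle T [([595.0, -21.0, 233.0], 0.8)]
pad_top S [([725.0, -26.0, 229.0], 0.93)]
pad_top T [([637.0, -19.0, 232.0], 0.78)]
case1_mid S [([406.0, -322.0, 26.0], 0.71), ([527.0, -465.0, 50.0], 0.29)]
case1_mid T []
case2_mid S [([439.0, 298.0, 26.0], 0.81)]
case2
[... 285 characters left out ...]
([529.0, -465.0, 50.0], 0.58)]
vial_c T [([718.0, 292.0, 52.0], 0.65), ([524.0, -472.0, 49.0], 0.55)]
amber_jar S [([487.0, 486.0, 76.0], 0.73)]
amber_jar T [([429.0, -468.0, 12.0], 0.47)]
vial_a S [([718.0, -304.0, 53.0], 0.67), ([529.0, -465.0, 50.0], 0.58)]
vial_a T [([718.0, 292.0, 52.0], 0.65), ([524.0, -472.0, 49.0], 0.55)]
vial_b S [([718.0, -304.0, 53.0], 0.67), ([529.0, -465.0, 50.0], 0.58)]
vial_b T [([718.0, 292.0, 52.0], 0.65), ([524.0, -472.0, 49.0], 0.55)]
beaker S []
beaker T [([637.0, -24.0, 231.0], 0.71), ([627.0, -468.0, 63.0], 0.65)]
marker S [([432.0, -465.0, 10.0], 0.61), ([485.0, 486.0, 74.0], 0.57)]
marker T [([582.0, -351.0, 29.0], 0.69), ([427.0, -464.0, 14.0], 0.5)]
```

View pics/scene0.png

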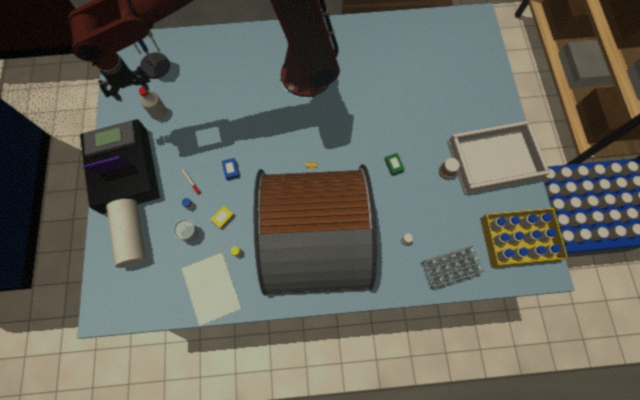

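View pics/top0.png

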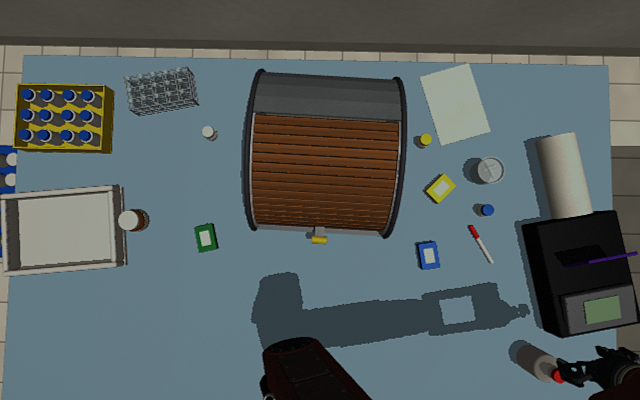

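The scene shows a bench with three cases: green at top-pixel (205,237), yellow at (441,188) and blue at (428,255). There is no orange one. The handle is at (319,240). I'll fit the poses by silhouette in both views.

```bash
cat >> h.py <<'E'
from scipy.optimize import minimize
def hullmask(pts):
    m=np.zeros((400*4,640*4),np.uint8); h=cv2.convexHull(np.round((pts+0.5)*4).astype(np.int32)); cv2.fillPoly(m,[h],1); return m
CASE=np.array([[x,y,z] for x in(-36,36) for y in(-25,25) for z in(-14,14)],float)
_t=np.linspace(0,np.pi,25)
CAB=np.array([[212*np.cos(a),y,50+212*np.sin(a)] for a in _t for y in(-182,182)]+[[x,y,0] for x in(-212,212) for y in(-182,182)])
def fit(views,model,p0,z=0):
    # views: list of (snapshot, mask); fit x,y,yaw by silhouette overlap
    big=[(s,cv2.resize(m.astype(np.uint8),None,fx=4,fy=4,interpolation=cv2.INTER_LINEAR)) for s,m in views]
    def f(p):
        P=(R.from_euler("z",p[2]).as_matrix()@model.T).T+[p[0],p[1],z]; c=0
        for s,m in big:
            h=hullmask(np.array([topx(s,q) for q in P])); i=(h&m).sum(); c+=1-i/((h|m).sum())
        return c/len(big)
    p0=np.array(p0,float); best=None
    for yaw in p0[2]+np.array([-.5,0,.5]) if len(model)==8 else [p0[2]]:
        q=[p0[0],p0[1],yaw]
        r=minimize(f,q,method="Nelder-Mead",options=dict(initial_simplex=[q,[q[0]+8,q[1],yaw],[q[0],q[1]+8,yaw],[q[0],q[1],yaw+.15]],xatol=.05,fatol=1e-5,maxiter=150))
        if best is None or r.fun<best.fun: best=r
    return best.x,best.fun
HUE={"green":(45,85),"yellow":(22,35),"blue":(100,125),"orange":(5,20)}
def cmask(s,col,P,rad=30,smin=110):
    u,v=topx(s,P).astype(int); hsv=cv2.cvtColor(s["pixels"],cv2.COLOR_RGB2HSV); a,b=HUE[col]
    m=((hsv[...,0]>=a)&(hsv[...,0]<=b)&(hsv[...,1]>smin)&(hsv[...,2]>40)).astype(np.uint8)
    k=np.zeros_like(m); cv2.circle(k,(int(u),int(v)),rad,1,-1); m&=k
    n,l,st,_=cv2.connectedComponentsWithStats(m)
    if n<2: return m
    o=np.zeros_like(m)
    pts=np.argwhere(np.isin(l,[i for i in range(1,n) if st[i,4]>=6]))[:,::-1].astype(np.int32)
    cv2.fillPoly(o,[cv2.convexHull(pts)],1); return o
E
cat > m.py <<'E'
from h import *
a=bot.snapshot("scene"); b=bot.snapshot("top")
for c,P in(("green",[435,296,14]),("yellow",[588,-350,14]),("blue",[400,-315,14])):
    for vs in([a,b],[b]):
        x,f=fit([(s,cmask(s,c,P)) for s in vs],CASE,[P[0],P[1],0],14)
        print(c,np.round(x,2),round(f,3))
V=[]
for s in(a,b):
    m=np.zeros((400,640),np.uint8)
    for l in("cabinet","shutter"):
        r=bot.regions_of(s,l)
        if r: m|=r[0]["mask"].astype(np.uint8); print(l,r[0]["p"],r[0]["mask"].sum())
    V.append((s,m))
for v in(V,V[:1],V[1:]):
    x,f=fit(v,CAB,[660,-22,0]); print("cab",np.round(x,3),round(f,3))
hsv=cv2.cvtColor(b["pixels"],cv2.COLOR_RGB2HSV)
w=hsv[225:250,300:340]; m=(w[...,0]>20)&(w[...,0]<36)&(w[...,1]>120)&(w[...,2]>60)
v,u=np.argwhere(m).mean(0)+[225,300]; print("handle px",u,v,m.sum(),ray(b,u,v,86))
np.save("views.npy",np.array([V[0][1],V[1][1]]))
E
python3 m.py
```

```text
green [4.3425e+02 3.0009e+02 2.7000e-01] 0.153
green [4.3415e+02 2.9962e+02 2.4000e-01] 0.075
yellow [ 582.94 -351.21   -0.81] 0.119
yellow [ 583.33 -353.1    -0.77] 0.109
blue [ 3.9628e+02 -3.1748e+02  1.7000e-01] 0.111
blue [ 3.9669e+02 -3.1946e+02  1.7000e-01] 0.107
cabinet 0.8 14459
cabinet 0.84 24880
shutter 0.76 15907
cab [ 6.65963e+02 -2.23290e+01 -4.30000e-02] 0.027
cab [ 6.67001e+02 -2.23280e+01 -4.40000e-02] 0.035
cab [ 6.65533e+02 -2.24360e+01 -4.10000e-02] 0.017
handle px 318.94117647058823 239.5 102 [436.4380044  -14.16387079  86.        ]
```

```bash
cat >> h.py <<'E'
C=np.array([666.0,-22.4]); CY=-0.043
def cab(x,y,z): return np.array([C[0]+x*np.cos(CY)-y*np.sin(CY), C[1]+x*np.sin(CY)+y*np.cos(CY), z])
def hand(q,back=4,below=7):
    a=np.radians(7)+q; return cab(-232*np.cos(a)-back,0,50+232*np.sin(a)-below)
def go(targets,yaw=None):
    s,r=state()
    turn=0
    if yaw is not None:
        turn=-np.degrees((yaw-np.arctan2(r[1,0],r[0,0])+np.pi/2)%np.pi-np.pi/2)
    for t in targets: print([round(float(v),1) for v in r.T@(np.array(t)-s["tcp_pos"])],"turn",round(turn,1))
E
python3 - <<'E'
from h import *
p=hand(0); print(p); go([p+[0,0,90],p],CY)
E
```

```text
[431.94584272 -12.32946366  71.27368767]
t 1.8 tcp [ 192.9 -594.5  239.3] xaxis [0.951 0.309 0.   ] z [ 0.  0. -1.] F [-0.1 -0.2  0.2] w 85.7 q [-1.37  0.22  1.61  0.    1.31 -0.11]
[407.0, -479.9, 78.0] turn 20.4
[407.0, -479.9, 168.0] turn 20.4
```

>>> play_rows:
  plan:
    - [[15,-18,0,2],[38,-45,0,6],[63,-75,0,10],[90,-106,0,14],[117,-138,0,18],[144,-170,0,20.4],[171,-202,0,20.4],[198,-234,5,20.4],[225,-266,10,20.4],[252,-298,20,20.4],[279,-329,30,20.4],[306,-361,40,20.4],[333,-393,50,20.4],[360,-425,60,20.4],[382,-451,70,20.4],[397,-468,75,20.4],[404,-477,78,20.4],[407,-480,78,20.4],[407,-480,78,20.4],[407,-480,78,20.4]]
  claw: 85

```text
t: 3.8
tcp_pos: [432.0, -13.2, 161.7]
eef_rot: [3.14, -0.068, 0.001]
force: [0.2, -0.2, -0.3]
gripper_width: 85.3
```

```bash
python3 - <<'E'
from h import *
p=hand(0); go([p],CY)
b=bot.snapshot("scene"); save(b,"s1",(240,100,400,240),5)
E
```

```text
t 3.8 tcp [432.  -13.2 161.7] xaxis [ 0.999 -0.043  0.001] z [ 0.001 -0.001 -1.   ] F [ 0.2 -0.2 -0.3] w 85.3 q [-0.19 -0.12  2.12 -0.    1.14  1.42]
[-0.2, -0.9, 90.4] turn -0.0
```

View pics/s1.png

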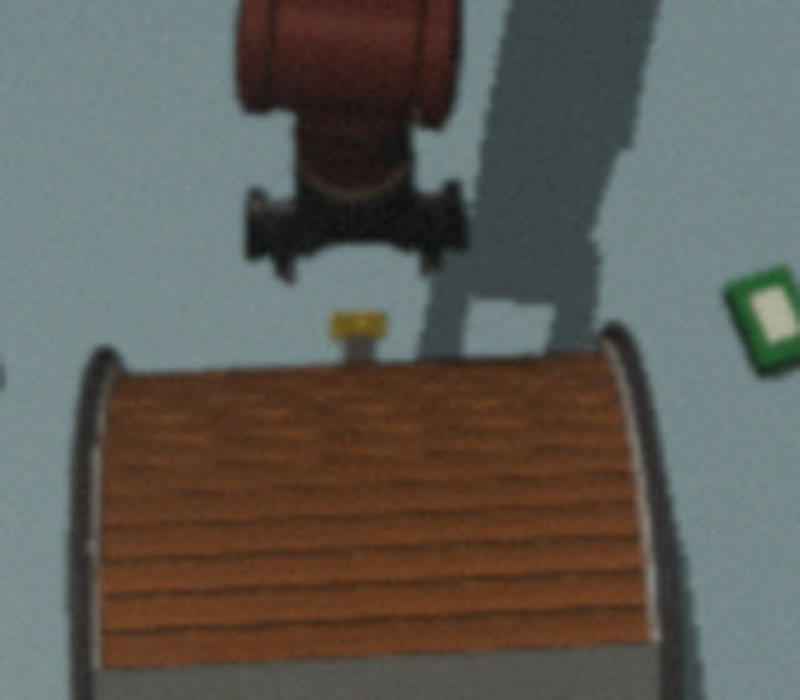

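The gripper is centred over the handle (crop pixel 357,325). Next I descend and pinch it.

>>> play_rows:
  plan:
    - [[0,-1,12,0],[0,-1,30,0],[0,-1,48,0],[0,-1,66,0],[0,-1,80,0],[0,-1,87,0],[0,-1,90,0],[0,-1,90,0]]

```text
t: 4.65
tcp_pos: [431.7, -11.5, 71.0]
eef_rot: [-3.141, 0.067, 0.001]
force: [-0.1, -0.6, -0.0]
gripper_width: 85.1
```

>>> play_rows:
  plan:
    - [[0,0,0,0],[0,0,0,0],[0,0,0,0],[0,0,0,0],[0,0,0,0],[0,0,0,0],[0,0,0,0],[0,0,0,0]]
  claw: 36

```text
t: 5.45
tcp_pos: [432.4, -14.1, 72.8]
eef_rot: [3.135, -0.062, 0.0]
force: [-3.5, -9.6, 6.5]
gripper_width: 38.8
```

```bash
python3 - <<'E'
from h import *
p=hand(0); go([p+hand(q)-hand(0) for q in np.linspace(0,1.47,21)[1:]],CY)
E
```

```text
t 5.45 tcp [432.4 -14.1  72.8] xaxis [ 0.999 -0.04   0.   ] z [ 0.    -0.006 -1.   ] F [-3.5 -9.6  6.5] w 38.8 q [-0.19  0.03  2.17 -0.01  0.94  1.42]
[2.1, -1.6, -15.3] turn 0.2
[6.1, -1.5, -31.9] turn 0.2
[11.2, -1.4, -48.1] turn 0.2
[17.5, -1.3, -64.0] turn 0.2
[25.0, -1.2, -79.3] turn 0.2
[33.6, -1.0, -94.0] turn 0.2
[43.2, -0.9, -108.1] turn 0.2
[53.8, -0.8, -121.4] turn 0.2
[65.4, -0.7, -133.9] turn 0.2
[77.9, -0.6, -145.5] turn 0.2
[91.2, -0.5, -156.2] turn 0.2
[105.2, -0.4, -165.9] turn 0.2
[120.0, -0.3, -174.5] turn 0.2
[135.3, -0.2, -182.0] turn 0.2
[151.1, -0.1, -188.4] turn 0.2
[167.3, 0.0, -193.5] turn 0.2
[183.9, 0.1, -197.5] turn 0.2
[200.7, 0.2, -200.3] turn 0.2
[217.7, 0.2, -201.8] turn 0.2
[234.7, 0.3, -202.0] turn 0.2
```

>>> play_rows:
  plan:
    - [[1,1,-8,0],[2,2,-16,0],[4,2,-24,0],[6,2,-33,0],[11,2,-49,0],[17,2,-65,0],[25,2,-80,0],[33,2,-95,0],[43,2,-109,0],[54,2,-122,0],[65,2,-135,0],[65,2,-135,0]]
  claw: 36

```text
t: 6.65
tcp_pos: [498.7, -17.0, 207.5]
eef_rot: [3.139, -0.067, 0.005]
force: [3.8, -3.5, -4.4]
gripper_width: 38.1
```

```bash
python3 - <<'E'
from h import *
q0=1.47*9/20; s,r=state(); print(s["tcp_pos"]-hand(q0))
print(np.round([r.T@(hand(q)-hand(q0)) for q in q0+np.arange(1,12)*.0735],1).tolist())
E
```

```text
t 6.65 tcp [498.7 -17.  207.5] xaxis [ 0.999 -0.042  0.003] z [ 0.003 -0.002 -1.   ] F [ 3.8 -3.5 -4.4] w 38.1 q [-0.17 -0.03  1.94 -0.    1.23  1.44]
[ 0.83134736 -1.79251842  0.75084626]
[[12.5, 0.0, -11.6], [25.8, 0.1, -22.2], [39.9, 0.1, -31.8], [54.6, 0.1, -40.4], [70.0, 0.1, -47.9], [85.8, 0.2, -54.2], [102.1, 0.2, -59.3], [118.7, 0.2, -63.2], [135.5, 0.2, -65.9], [152.5, 0.2, -67.4], [169.5, 0.2, -67.6]]
```

Tracking is good and the forces are low, so I continue to nearly open.

>>> play_rows:
  plan:
    - [[12,0,-11,0],[26,0,-22,0],[40,0,-32,0],[55,0,-40,0],[70,0,-48,0],[86,0,-54,0],[102,0,-59,0],[119,0,-63,0],[135,0,-66,0],[152,0,-67,0],[166,0,-68,0],[169,0,-68,0],[169,0,-68,0]]
  claw: 36

```text
t: 7.95
tcp_pos: [666.1, -24.2, 275.5]
eef_rot: [3.139, -0.067, 0.003]
force: [0.2, -4.2, 5.3]
gripper_width: 38.4
```

>>> play_rows:
  plan:
    - [[0,0,0,0],[0,0,0,0],[0,0,0,0],[0,0,0,0],[0,0,0,0],[0,0,-5,0],[0,0,-20,0],[0,0,-40,0],[0,0,-60,0],[0,0,-70,0],[0,0,-70,0]]
  claw: 85

```text
t: 9.05
tcp_pos: [667.0, -23.3, 348.1]
eef_rot: [3.14, -0.066, 0.009]
force: [0.5, 0.1, -0.2]
gripper_width: 85.0
```

```bash
python3 - <<'E'
from h import *
s,r=state()
a=bot.snapshot("scene"); save(a,"s2",(160,80,440,300),2.8)
E
```

```text
t 9.05 tcp [667.  -23.3 348.1] xaxis [ 0.999 -0.042  0.006] z [ 0.006 -0.001 -1.   ] F [ 0.5  0.1 -0.2] w 85.0 q [-0.14  0.24  1.38  0.    1.51  1.47]
```

View pics/s2.png

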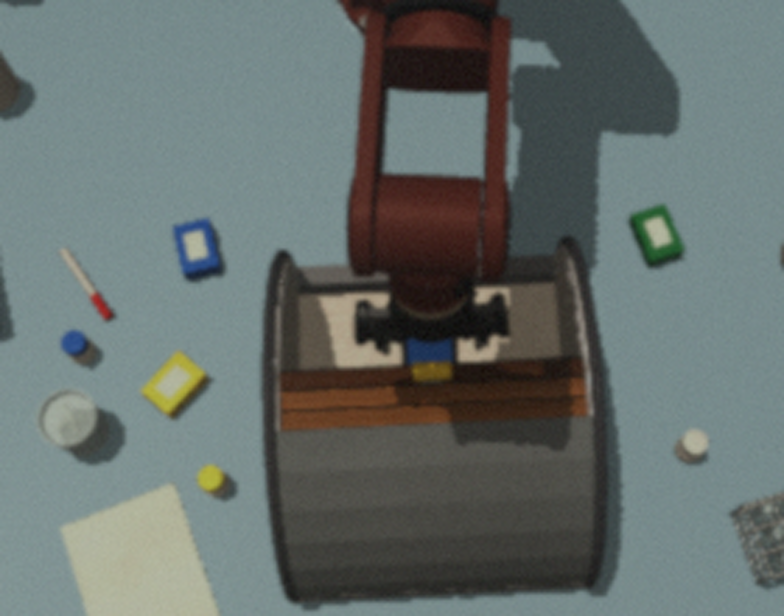

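The shutter is open, with the blue pad centre visible at crop (430,350), in front of the handle. Next I measure blue again and move above it.

```bash
sed -i 's/^C=np.array.*/C=np.array([666.0,-23.5]); PAD=None/' h.py; cat >> h.py <<'E'
def cases(names):
    a=bot.snapshot("scene"); b=bot.snapshot("top"); out={}
    lab={"green":"case2_mid","yellow":"case3_mid","blue":"case4_mid"}
    P0={"green":[434,300,14],"yellow":[583,-352,14],"blue":[396.5,-318.5,14]}
    for c in names:
        P=P0[c]
        x,f=fit([(s,cmask(s,c,P)) for s in(a,b)],CASE,[P[0],P[1],{"green":.25,"yellow":-.79,"blue":.17}[c]],14)
        print(c,np.round(x,2),"res",round(f,3),"px",[np.round(topx(s,[x[0],x[1],14])).tolist() for s in(a,b)]); out[c]=x
    return out,a,b
E
python3 - <<'E'
from h import *
o,a,b=cases(["blue","yellow","green"])
x=o["blue"]; go([[x[0],x[1],140],[x[0],x[1],10]],x[2]); print("pad",cab(-105,0,14))
E
```

```text
blue [ 3.9630e+02 -3.1816e+02  1.7000e-01] res 0.094 px [[230.0, 169.0], [428.0, 255.0]]
yellow [ 582.57 -351.4    -0.82] res 0.109 px [[222.0, 217.0], [439.0, 189.0]]
green [4.3470e+02 2.9968e+02 2.2000e-01] res 0.145 px [[394.0, 164.0], [206.0, 238.0]]
t 9.2 tcp [665.2 -23.1 343.3] xaxis [ 0.999 -0.042 -0.002] z [-0.002  0.    -1.   ] F [ 0.8  0.1 -0.8] w 85.2 q [-0.14  0.24  1.39  0.    1.51  1.47]
[-255.9, 306.2, 203.6] turn -12.2
[-255.7, 306.2, 333.6] turn -12.2Traceback (most recent call last):
  File "<stdin>", line 3, in <module>
  File "h.py", line 49, in cab
    def cab(x,y,z): return np.array([C[0]+x*np.cos(CY)-y*np.sin(CY), C[1]+x*np.sin(CY)+y*np.cos(CY), z])
                                                   ^^
NameError: name 'CY' is not defined. Did you mean: 'C'?
```

>>> play_rows:
  plan:
    - [[-8,10,0,-3],[-26,31,0,-9],[-51,61,0,-12],[-77,92,0,-12],[-103,123,0,-12],[-128,153,0,-12],[-154,184,10,-12],[-180,215,25,-12],[-205,245,50,-12],[-230,275,80,-12],[-248,296,110,-12],[-255,305,140,-12],[-256,306,165,-12],[-256,306,190,-12],[-256,306,203,-12],[-256,306,203,-12],[-256,306,203,-12]]
  claw: 85

```text
t: 10.9
tcp_pos: [397.2, -318.0, 141.5]
eef_rot: [-3.13, -0.263, 0.0]
force: [-0.2, -0.6, -0.2]
gripper_width: 85.0
```

```bash
sed -i 's/^C=np.array.*/C=np.array([666.0,-23.5]); CY=-0.043/' h.py; python3 - <<'E'
from h import *
go([[396.3,-318.2,10]],0.17); print("pad",cab(-105,0,14))
E
```

```text
t 10.9 tcp [ 397.2 -318.   141.5] xaxis [ 0.986  0.167 -0.   ] z [-0.  0. -1.] F [-0.2 -0.6 -0.2] w 85.0 q [-0.81  0.08  1.97  0.    1.1   0.59]
[-0.9, 0.0, 131.5] turn -0.1
pad [561.09705754 -18.98639124  14.        ]
```

>>> play_rows:
  plan:
    - [[-1,0,15,0],[-1,0,40,0],[-1,0,65,0],[-1,0,90,0],[-1,0,110,0],[-1,0,122,0],[-1,0,128,0],[-1,0,131,0],[-1,0,131,0]]

```text
t: 11.8
tcp_pos: [396.6, -318.8, 11.0]
eef_rot: [3.13, 0.262, 0.001]
force: [-0.4, -0.4, 0.5]
gripper_width: 84.7
```

>>> play_rows:
  plan:
    - [[0,0,0,0],[0,0,0,0],[0,0,0,0],[0,0,0,0],[0,0,0,0],[0,0,0,0],[0,0,0,0],[0,0,0,0]]
  claw: 44

```text
t: 12.6
tcp_pos: [396.8, -319.1, 11.3]
eef_rot: [3.129, 0.262, 0.002]
force: [0.3, -0.8, 6.0]
gripper_width: 48.6
```

```bash
python3 - <<'E'
from h import *
p=cab(-105,0,0)
go([[396.3,-318.2,200],p+[0,0,180],p+[0,0,25]],CY)
E
```

```text
t 12.6 tcp [ 396.8 -319.1   11.3] xaxis [0.986 0.166 0.001] z [ 0.001 -0.001 -1.   ] F [ 0.3 -0.8  6. ] w 48.6 q [-0.82  0.3   2.01  0.    0.83  0.59]
[-0.1, -0.6, -188.7] turn 12.0
[212.2, -268.3, -168.9] turn 12.0
[212.0, -268.5, -13.9] turn 12.0
```

>>> play_rows:
  plan:
    - [[0,0,-8,0],[0,0,-25,0],[0,0,-55,0],[0,0,-85,0],[0,0,-115,0],[0,0,-145,0],[5,-6,-175,0],[15,-19,-205,0],[30,-38,-235,4],[50,-63,-265,8],[70,-89,-285,12],[92,-116,-289,12],[114,-144,-289,12],[136,-172,-289,12],[158,-200,-289,12],[180,-228,-289,12],[198,-251,-289,12],[208,-263,-289,12],[212,-268,-289,12],[212,-268,-289,12]]
  claw: 44

```text
t: 14.6
tcp_pos: [560.1, -18.7, 298.9]
eef_rot: [3.14, -0.065, -0.002]
force: [-0.5, -0.1, -1.0]
gripper_width: 49.1
```

```bash
python3 - <<'E'
from h import *
p=cab(-105,0,0)
go([p+[0,0,26]],CY)
a=bot.snapshot("scene"); save(a,"s3",(160,80,440,300),2.8)
b=bot.snapshot("top"); save(b,"t3",(200,40,450,270),2.5)
print([topx(s,cab(-105,0,14)) for s in (a,b)])
E
```

```text
t 14.6 tcp [560.1 -18.7 298.9] xaxis [ 0.999 -0.042 -0.001] z [-0.001 -0.    -1.   ] F [-0.5 -0.1 -1. ] w 49.1 q [-0.16  0.04  1.7  -0.    1.41  1.45]
[1.3, 0.1, 272.9] turn 0.1
[array([312.64483113, 202.91475696]), array([321.14431671, 194.17249257])]
```

View pics/s3.png

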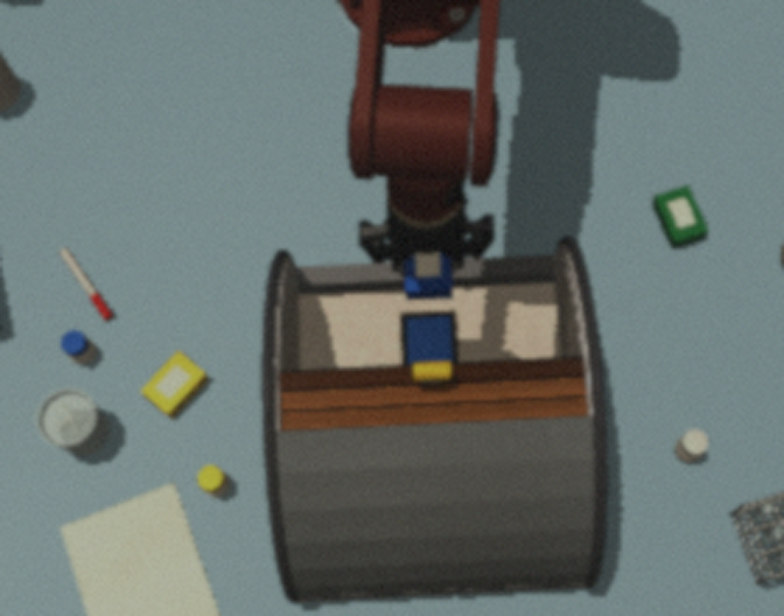

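Green was knocked and is now at about crop (680,217). The case hangs above the pad, which spans crop 402..457. I'll check the pad's lateral centre numerically before lowering.

```bash
python3 - <<'E'
from h import *
p=cv2.imread("pics/s3.png"); 
class S(dict): pass
a=bot.snapshot("scene"); px=a["pixels"].astype(int)
for v in (198,202,206): print(v,[(u,tuple(px[v,u])) for u in list(range(300,308))+list(range(319,328))])
print("col311",[(v,tuple(px[v,311])) for v in range(186,200)])
for x in(-153,-57): print(x,[np.round(topx(a,cab(x,y,14)),1).tolist() for y in(-37,37)])
E
```

```text
198 [(300, (np.int64(170), np.int64(160), np.int64(135))), (301, (np.int64(166), np.int64(155), np.int64(134))), (302, (np.int64(141), np.int64(133), np.int64(114))), (303, (np.int64(79), np.int64(74), np.int64(64))), (304, (np.int64(36), np.int64(37), np.int64(42))), (305, (np.int64(30), np.int64(42), np.int64(63))), (306, (np.int64(35), np.int64(55), np.int64(85))), (307, (np.int64(32), np.int64(54), np.int64(84))), (319, (np.int64(30), np.int64(48), np.int64(80))), (320, (np.int64(32), np.int64(46), np.int64(71))), (321, (np.int64(31), np.int64(35), np.int64(46))), (322, (np.int64(63), np.int64(59), np.int64(52))), (323, (np.int64(114), np.int64(106), np.int64(90))), (324, (np.int64(162), np.int64(146), np.int64(126))), (325, (np.int64(169), np.int64(154), np.int64(132))), (326, (np.int64(170), np.int64(158), np.int64(133))), (327, (np.int64(171), np.int64(158), np.int64(134)))]
202 [(300, (np.int64(173), np.int64(161), np.int64(139))), (301, (np.int64(168), np.int64(156), np.int64(136))), (302, (np.int64(146), np.int64(137), np.int64(118))), (303, (np.int64(91), np.int64(83), np.
[... 1668 characters left out ...]
)), (188, (np.int64(168), np.int64(155), np.int64(132))), (189, (np.int64(170), np.int64(156), np.int64(132))), (190, (np.int64(155), np.int64(143), np.int64(122))), (191, (np.int64(100), np.int64(91), np.int64(77))), (192, (np.int64(43), np.int64(44), np.int64(42))), (193, (np.int64(29), np.int64(41), np.int64(59))), (194, (np.int64(30), np.int64(47), np.int64(77))), (195, (np.int64(32), np.int64(51), np.int64(84))), (196, (np.int64(30), np.int64(52), np.int64(84))), (197, (np.int64(30), np.int64(53), np.int64(86))), (198, (np.int64(32), np.int64(53), np.int64(87))), (199, (np.int64(30), np.int64(50), np.int64(83)))]
-153 [[302.0, 191.0], [322.0, 190.1]]
-57 [[303.1, 216.0], [323.5, 215.0]]
```

The pad agrees with the prediction within about 1 mm. I lower to 1 mm above it and release.

>>> play_rows:
  plan:
    - [[1,0,15,0],[1,0,40,0],[1,0,70,0],[1,0,100,0],[1,0,130,0],[1,0,160,0],[1,0,190,0],[1,0,220,0],[1,0,245,0],[1,0,260,0],[1,0,268,0],[1,0,272,0],[1,0,273,0],[1,0,273,0],[1,0,273,0]]
  claw: 44

```text
t: 16.25
tcp_pos: [562.6, -18.9, 27.6]
eef_rot: [3.141, -0.066, 0.004]
force: [0.6, 0.0, -0.6]
gripper_width: 48.8
```

>>> play_rows:
  plan:
    - [[0,0,0,0],[0,0,0,0],[0,0,0,0],[0,0,0,0],[0,0,-5,0],[0,0,-20,0],[0,0,-50,0],[0,0,-85,0],[0,0,-120,0],[0,0,-155,0],[0,0,-190,0],[0,0,-225,0],[0,0,-260,0],[0,0,-270,0],[0,0,-273,0],[0,0,-273,0]]
  claw: 75

```text
t: 17.85
tcp_pos: [561.0, -18.7, 298.9]
eef_rot: [-3.141, 0.066, 0.001]
force: [-0.2, -0.5, 0.7]
gripper_width: 75.4
```

```bash
python3 - <<'E'
from h import *
o,a,b=cases(["yellow"])
x=o["yellow"]; go([[x[0],x[1],140]],x[2])
save(a,"s4",(160,80,440,300),2.8)
E
```

```text
yellow [ 582.21 -351.95   -0.81] res 0.137 px [[222.0, 217.0], [440.0, 189.0]]
t 17.95 tcp [560.2 -18.6 297. ] xaxis [ 0.999 -0.042 -0.004] z [-0.004  0.001 -1.   ] F [-0.3  0.3  0.2] w 75.1 q [-0.16  0.04  1.7  -0.    1.4   1.45]
[36.7, 332.2, 156.8] turn 44.0
```

View pics/s4.png

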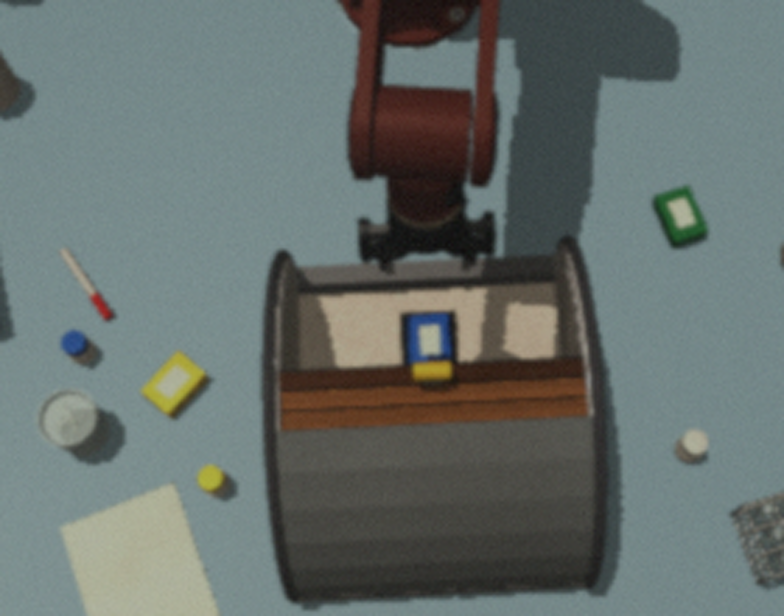

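Blue sits on the pad at crop (430,340). Next is yellow.

>>> play_rows:
  plan:
    - [[1,10,0,3],[4,35,0,10],[7,65,0,18],[11,100,0,26],[15,135,0,34],[19,170,0,42],[23,205,0,44],[27,240,0,44],[31,275,10,44],[34,305,25,44],[36,325,45,44],[37,332,75,44],[37,332,110,44],[37,332,140,44],[37,332,155,44],[37,332,157,44],[37,332,157,44],[37,332,157,44]]
  claw: 85

```text
t: 19.75
tcp_pos: [585.6, -352.8, 144.5]
eef_rot: [2.887, -1.238, 0.006]
force: [0.1, -0.0, 1.0]
gripper_width: 84.8
```

```bash
python3 - <<'E'
from h import *
go([[582.3,-352,11]],-.81)
E
```

```text
t 19.75 tcp [ 585.6 -352.8  144.5] xaxis [ 0.689 -0.724  0.004] z [ 0.003 -0.002 -1.   ] F [ 0.1 -0.   1. ] w 84.8 q [-0.64  0.42  1.54  0.    1.18  1.74]
[-3.3, 1.9, 133.5] turn -0.0
```

>>> play_rows:
  plan:
    - [[-2,1,15,0],[-2,1,40,0],[-2,1,65,0],[-2,1,90,0],[-2,1,110,0],[-2,1,122,0],[-2,1,128,0],[-2,1,131,0],[-2,1,131,0],[-2,1,131,0]]

```text
t: 20.75
tcp_pos: [583.1, -351.9, 12.6]
eef_rot: [2.887, -1.238, 0.003]
force: [-0.3, -0.1, 0.5]
gripper_width: 85.0
```

>>> play_rows:
  plan:
    - [[0,0,0,0],[0,0,0,0],[0,0,0,0],[0,0,0,0],[0,0,0,0],[0,0,0,0],[0,0,0,0],[0,0,0,0]]
  claw: 44

```text
t: 21.55
tcp_pos: [583.0, -351.8, 12.4]
eef_rot: [2.887, -1.238, 0.003]
force: [1.1, 0.0, 5.4]
gripper_width: 48.6
```

```bash
python3 - <<'E'
from h import *
go([[582.3,-352,300],[561.5,-18.6,300]],CY)
E
```

```text
t 21.55 tcp [ 583.  -351.8   12.4] xaxis [ 0.689 -0.724  0.002] z [ 0.001 -0.001 -1.   ] F [1.1 0.  5.4] w 48.6 q [-0.65  0.58  1.59 -0.    0.97  1.74]
[0.2, 0.6, -287.6] turn -44.0
[-255.7, -214.2, -288.1] turn -44.0
```

>>> play_rows:
  plan:
    - [[0,0,-8,0],[0,0,-25,0],[0,0,-55,0],[0,0,-85,0],[0,0,-120,0],[0,0,-155,0],[0,0,-190,0],[-8,-7,-225,-4],[-25,-21,-255,-11],[-48,-40,-280,-18],[-75,-63,-288,-25],[-102,-86,-288,-32],[-130,-109,-288,-39],[-158,-132,-288,-44],[-186,-156,-288,-44],[-212,-178,-288,-44],[-236,-198,-288,-44],[-250,-209,-288,-44],[-255,-214,-288,-44],[-255,-214,-288,-44]]
  claw: 44

```text
t: 23.55
tcp_pos: [561.2, -18.4, 299.6]
eef_rot: [3.141, -0.064, 0.0]
force: [0.3, -0.2, -1.2]
gripper_width: 49.0
```

>>> play_rows:
  plan:
    - [[0,0,0,0],[0,0,0,0],[0,0,0,0]]

```text
t: 23.85
tcp_pos: [561.5, -20.0, 299.3]
eef_rot: [3.141, -0.069, -0.0]
force: [0.2, 0.5, -0.9]
gripper_width: 49.0
```

```bash
python3 - <<'E'
from h import *
go([[561.5,-18.6,42+13.5]],CY)
s=bot.snapshot("scene");import time
go([[561.5,-18.6,42+13.5]],CY)
print(np.round(fit([(s,cmask(s,"blue",[561,-18,28],20))],CASE,[561,-18.5,CY],28)[0],2))
b=bot.snapshot("top"); save(b,"t5",(240,60,420,260),4); save(s,"s5",(260,160,370,240),5)
E
```

```text
t 23.85 tcp [561.5 -20.  299.3] xaxis [ 0.999 -0.044 -0.   ] z [-0. -0. -1.] F [ 0.2  0.5 -0.9] w 49.0 q [-0.16  0.04  1.7  -0.    1.4   1.45]
[-0.1, -1.5, 243.8] turn -0.0
t 23.9 tcp [561.5 -19.9 299.2] xaxis [ 0.999 -0.044 -0.   ] z [-0. -0. -1.] F [-0.6 -1.  -1. ] w 48.6 q [-0.16  0.04  1.7  -0.    1.4   1.45]
[-0.0, -1.3, 243.7] turn -0.0
[ 5.4877e+02 -1.7460e+01 -2.1000e-01]
```

View pics/s5.png

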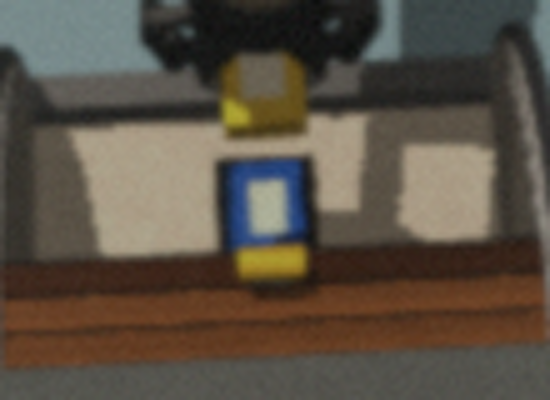

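Blue is square on the pad and yellow is held level above it. I lower yellow onto blue.

>>> play_rows:
  plan:
    - [[0,-1,15,0],[0,-1,40,0],[0,-1,70,0],[0,-1,100,0],[0,-1,130,0],[0,-1,160,0],[0,-1,190,0],[0,-1,215,0],[0,-1,230,0],[0,-1,238,0],[0,-1,242,0],[0,-1,244,0],[0,-1,244,0],[0,-1,244,0]]
  claw: 44

```text
t: 25.35
tcp_pos: [562.6, -18.1, 56.5]
eef_rot: [3.141, -0.066, 0.004]
force: [0.1, 0.0, -1.1]
gripper_width: 49.1
```

>>> play_rows:
  plan:
    - [[0,0,0,0],[0,0,0,0],[0,0,0,0],[0,0,0,0],[0,0,-5,0],[0,0,-20,0],[0,0,-50,0],[0,0,-85,0],[0,0,-120,0],[0,0,-155,0],[0,0,-190,0],[0,0,-225,0],[0,0,-240,0],[0,0,-244,0],[0,0,-244,0]]
  claw: 75

```text
t: 26.85
tcp_pos: [561.3, -18.0, 299.1]
eef_rot: [-3.141, 0.066, 0.0]
force: [-0.0, -0.2, -1.6]
gripper_width: 74.8
```

```bash
python3 - <<'E'
from h import *
a=bot.snapshot("scene"); b=bot.snapshot("top")
def cen(s): 
    hsv=cv2.cvtColor(s["pixels"],cv2.COLOR_RGB2HSV); m=(hsv[...,0]>45)&(hsv[...,0]<85)&(hsv[...,1]>110)&(hsv[...,2]>40)
    n,l,st,c=cv2.connectedComponentsWithStats(m.astype(np.uint8)); i=1+st[1:,4].argmax(); print(c[i],st[i,4]); return c[i]
P=ray(a,*cen(a),20); P2=ray(b,*cen(b),20); print(P,P2); P[2]=14
x,f=fit([(s,cmask(s,"green",P)) for s in(a,b)],CASE,[P[0],P[1],.25],14); print(x,f)
go([[x[0],x[1],140]],x[2])
save(a,"s6",(260,100,480,260),3.6)
E
```

```text
[402.20661157 158.00826446] 121
[191.97553517 246.23853211] 327
[417.43597958 334.06524713  20.        ] [410.25194232 336.01509515  20.        ]
[4.10278981e+02 3.37104760e+02 1.65083812e-01] 0.17511564007449393
t 26.95 tcp [560.3 -17.8 296.9] xaxis [ 0.999 -0.042 -0.004] z [-0.004  0.001 -1.   ] F [-0.1  0.6 -0.2] w 74.8 q [-0.16  0.04  1.7   0.    1.4   1.46]
[-164.3, -348.2, 157.7] turn -11.9
```

View pics/s6.png

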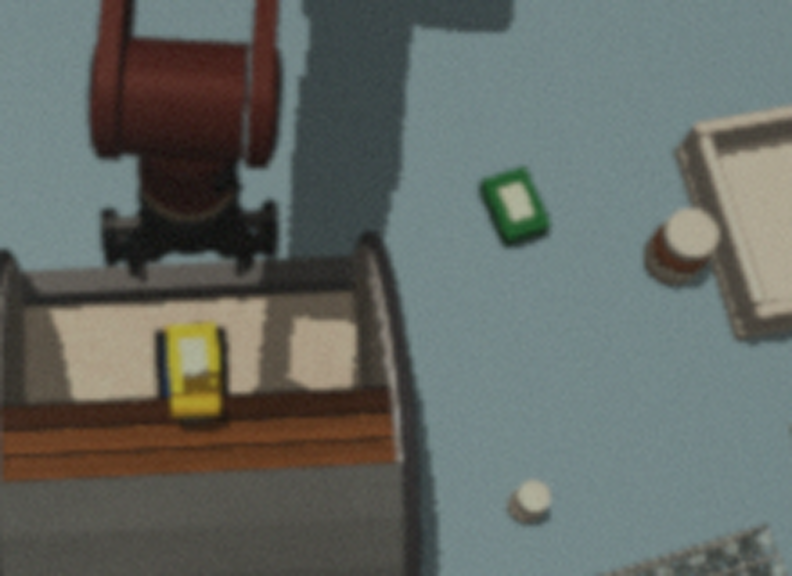

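Yellow sits on blue at crop (195,360), with a thin blue strip at its left. Green is at crop (515,205). I cross-check green's yaw from its corners.

```bash
python3 - <<'E'
from h import *
a=bot.snapshot("scene"); b=bot.snapshot("top")
c=lambda u,v:ray(a,260+u/3.6,100+v/3.6,26)
A,B,D,E=c(525,168),c(548,232),c(480,180),c(510,245); print(A,B,D,E)
for d in(B-A,E-D): print(np.arctan(d[1]/d[0]))
hsv=lambda s:cv2.cvtColor(s["pixels"],cv2.COLOR_RGB2HSV)
for s in(a,b):
    m=cmask(s,"green",[412,336,14],25,60)
    h=hsv(s);mm=((h[...,0]>50)&(h[...,0]<88)&(h[...,1]>150)&(h[...,2]>15)).astype(np.uint8)
    u,v=topx(s,[412,336,14]).astype(int); k=np.zeros_like(mm);cv2.circle(k,(int(u),int(v)),28,1,-1);mm&=k
    pts=np.argwhere(mm)[:,::-1]; pts=np.array([ray(s,p[0],p[1],20)[:2] for p in pts]).astype(np.float32); print(len(pts),cv2.minAreaRect(pts))
    print(fit([(s,m)],CASE,[411,336,.2],14))
E
```

```text
[374.8349778  353.64336568  26.        ] [449.42245706 365.58631314  26.        ] [384.0977952  304.27977411  26.        ] [460.1411687  323.96713781  26.        ]
0.1587722683750764
0.253334159756826
25 ((411.4721374511719, 335.15557861328125), (60.720333099365234, 40.67673873901367), 14.028616905212402)
(array([4.10173013e+02, 3.37044480e+02, 2.51432943e-01]), np.float64(0.060207883898803716))
319 ((411.02691650390625, 334.6427307128906), (70.69965362548828, 53.45854568481445), 13.269381523132324)
(array([4.09543511e+02, 3.38493287e+02, 2.86259896e-01]), np.float64(0.1064061988431736))
```

>>> play_rows:
  plan:
    - [[-5,-10,0,-3],[-16,-34,0,-8],[-32,-67,0,-14],[-48,-101,0,-17],[-65,-137,0,-17],[-81,-171,0,-17],[-97,-205,0,-17],[-113,-239,0,-17],[-129,-272,10,-17],[-145,-305,25,-17],[-157,-331,50,-17],[-164,-346,80,-17],[-165,-348,115,-17],[-165,-348,145,-17],[-165,-348,157,-17],[-165,-348,157,-17],[-165,-348,157,-17]]
  claw: 85

```text
t: 28.75
tcp_pos: [412.0, 336.8, 142.9]
eef_rot: [-3.116, -0.398, -0.001]
force: [-1.0, 0.5, 0.2]
gripper_width: 85.0
```

```bash
python3 - <<'E'
from h import *
go([[410.5,336.5,11]],.25)
E
```

```text
t 28.75 tcp [412.  336.8 142.9] xaxis [0.968 0.251 0.001] z [ 0.001  0.    -1.   ] F [-1.   0.5  0.2] w 85.0 q [0.55 0.13 1.91 0.   1.1  1.87]
[-1.6, -0.1, 131.9] turn 0.2
```

>>> play_rows:
  plan:
    - [[-1,0,15,0],[-1,0,40,0],[-1,0,65,0],[-1,0,90,0],[-1,0,110,0],[-1,0,122,0],[-1,0,128,0],[-1,0,130,0],[-1,0,130,0],[-1,0,130,0]]

```text
t: 29.75
tcp_pos: [411.3, 337.0, 13.4]
eef_rot: [-3.115, -0.399, -0.003]
force: [0.3, 0.4, 0.4]
gripper_width: 85.1
```

>>> play_rows:
  plan:
    - [[0,0,0,0],[0,0,0,0],[0,0,0,0],[0,0,0,0],[0,0,0,0],[0,0,0,0],[0,0,0,0],[0,0,0,0]]
  claw: 44

```text
t: 30.55
tcp_pos: [411.2, 336.9, 13.1]
eef_rot: [-3.116, -0.399, -0.002]
force: [-0.2, -0.3, 5.5]
gripper_width: 48.8
```

```bash
python3 - <<'E'
from h import *
go([[410.5,336.5,300],[561.8,-18.6,300]],CY)
E
```

```text
t 30.55 tcp [411.2 336.9  13.1] xaxis [0.968 0.252 0.002] z [ 0.001  0.001 -1.   ] F [-0.2 -0.3  5.5] w 48.8 q [0.55 0.33 1.96 0.   0.85 1.87]
[-0.3, 0.0, -286.9] turn 17.0
[56.7, 381.8, -287.0] turn 17.0
```

>>> play_rows:
  plan:
    - [[0,0,-10,0],[0,0,-30,0],[0,0,-65,0],[0,0,-100,0],[0,0,-135,0],[1,8,-175,0],[4,25,-215,2],[8,55,-250,6],[13,90,-275,10],[19,128,-287,14],[25,168,-287,17],[31,208,-287,17],[37,248,-287,17],[43,288,-287,17],[48,325,-287,17],[53,355,-287,17],[56,374,-287,17],[57,381,-287,17],[57,382,-287,17],[57,382,-287,17]]
  claw: 44

```text
t: 32.55
tcp_pos: [561.2, -17.9, 299.0]
eef_rot: [-3.14, 0.065, 0.002]
force: [0.5, 0.6, -1.3]
gripper_width: 48.4
```

>>> play_rows:
  plan:
    - [[0,0,0,0],[0,0,0,0],[0,0,0,0]]

```text
t: 32.85
tcp_pos: [561.6, -18.1, 299.4]
eef_rot: [-3.141, 0.064, -0.0]
force: [-0.1, 0.4, -1.6]
gripper_width: 48.8
```

```bash
python3 - <<'E'
from h import *
go([[561.8,-18.6,84]],CY); b=bot.snapshot("scene"); go([[561.8,-18.6,84]],CY)
E
```

```text
t 32.85 tcp [561.6 -18.1 299.4] xaxis [ 0.999 -0.041  0.   ] z [ 0.  0. -1.] F [-0.1  0.4 -1.6] w 48.8 q [-0.16  0.04  1.7   0.    1.4   1.45]
[0.2, 0.5, 215.4] turn 0.1
t 32.9 tcp [561.6 -18.3 299.5] xaxis [ 0.999 -0.041  0.   ] z [ 0.  0. -1.] F [ 0.2 -0.3 -1.2] w 48.9 q [-0.16  0.04  1.7   0.    1.4   1.45]
[0.1, 0.3, 215.5] turn 0.1
```

>>> play_rows:
  plan:
    - [[0,0,15,0],[0,0,40,0],[0,0,70,0],[0,0,100,0],[0,0,130,0],[0,0,160,0],[0,0,185,0],[0,0,202,0],[0,0,210,0],[0,0,214,0],[0,0,216,0],[0,0,216,0],[0,0,216,0]]
  claw: 44

```text
t: 34.2
tcp_pos: [562.7, -19.1, 84.5]
eef_rot: [3.141, -0.066, 0.003]
force: [-0.3, -0.2, -0.4]
gripper_width: 48.5
```

>>> play_rows:
  plan:
    - [[0,0,0,0],[0,0,0,0],[0,0,0,0],[0,0,0,0],[0,0,-5,0],[0,0,-20,0],[0,0,-50,0],[0,0,-85,0],[0,0,-120,0],[0,0,-155,0],[0,0,-190,0],[0,0,-225,0],[0,0,-240,0],[0,0,-250,0],[0,0,-250,0]]
  claw: 75

```text
t: 35.7
tcp_pos: [562.0, -19.0, 334.3]
eef_rot: [3.141, -0.066, 0.003]
force: [0.6, 0.1, -0.2]
gripper_width: 75.1
```

```bash
python3 - <<'E'
from h import *
h=hand(1.48); go([[*h[:2],348],h],CY); print(h)
a=bot.snapshot("scene"); save(a,"s7",(160,80,440,300),2.8)
print([round(float(v)) for v in (topx(a,cab(-105,0,98))-[160,80])*2.8])
E
```

```text
t 35.7 tcp [562.  -19.  334.3] xaxis [ 0.999 -0.042  0.002] z [ 0.002 -0.    -1.   ] F [ 0.6  0.1 -0.2] w 75.1 q [-0.16  0.02  1.65 -0.    1.47  1.45]
[107.4, 0.1, -13.5] turn 0.0
[107.2, 0.1, 59.6] turn 0.0
[669.27517463 -23.64091937 274.88580753]
[427, 324]
```

View pics/s7.png

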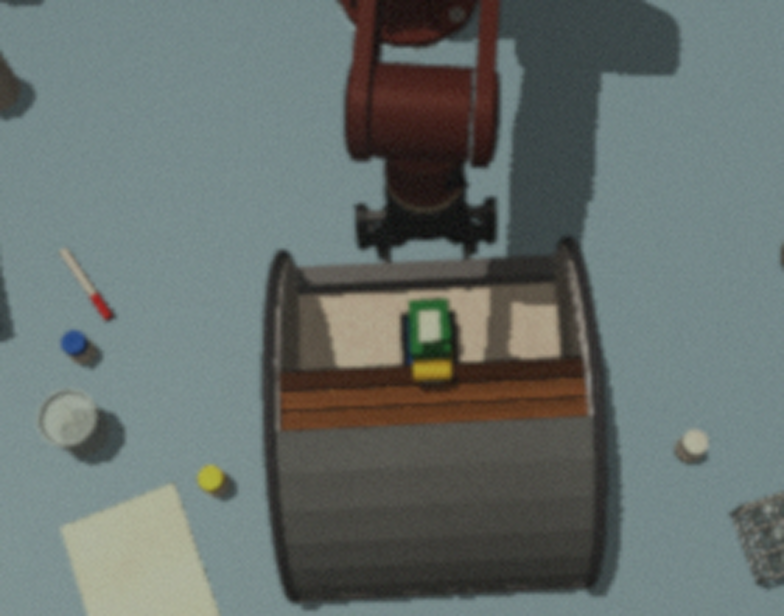

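The column is complete: green's label is at crop (430,326) against the predicted (427,324). Next I close the shutter.

>>> play_rows:
  plan:
    - [[4,0,-4,0],[15,0,-14,0],[33,0,-14,0],[55,0,-14,0],[77,0,-14,0],[95,0,-14,0],[104,0,-14,0],[107,0,-12,0],[107,0,0,0],[107,0,20,0],[107,0,40,0],[107,0,53,0],[107,0,58,0],[107,0,59,0],[107,0,59,0]]
  claw: 85

```text
t: 37.25
tcp_pos: [668.9, -23.6, 275.1]
eef_rot: [3.141, -0.066, 0.002]
force: [-0.6, -0.0, 0.7]
gripper_width: 85.1
```

>>> play_rows:
  plan:
    - [[0,0,0,0],[0,0,0,0],[0,0,0,0],[0,0,0,0],[0,0,0,0],[0,0,0,0],[0,0,0,0],[0,0,0,0]]
  claw: 36

```text
t: 38.05
tcp_pos: [669.0, -24.3, 275.5]
eef_rot: [3.139, -0.067, 0.002]
force: [-1.7, -2.3, 4.7]
gripper_width: 38.6
```

```bash
python3 - <<'E'
from h import *
s,r=state(); print(s["tcp_pos"]-hand(1.48))
print(np.round([r.T@(hand(q)-hand(1.48)) for q in np.linspace(1.48,0,21)[1:]],0).tolist())
E
```

```text
t 38.05 tcp [669.  -24.3 275.5] xaxis [ 0.999 -0.042  0.002] z [ 0.001 -0.002 -1.   ] F [-1.7 -2.3  4.7] w 38.6 q [-0.14  0.28  1.46 -0.    1.39  1.47]
[-0.28278503 -0.66311608  0.65609183]
[[-17.0, -0.0, 0.0], [-34.0, -0.0, 1.0], [-51.0, -0.0, 4.0], [-68.0, -0.0, 8.0], [-84.0, -0.0, 13.0], [-100.0, -0.0, 19.0], [-116.0, -0.0, 27.0], [-131.0, -0.0, 35.0], [-145.0, -0.0, 45.0], [-158.0, -0.0, 55.0], [-171.0, -0.0, 67.0], [-183.0, -0.0, 80.0], [-193.0, -0.0, 93.0], [-203.0, -0.0, 107.0], [-212.0, -0.0, 122.0], [-219.0, -0.0, 137.0], [-226.0, -0.0, 153.0], [-231.0, -0.0, 170.0], [-235.0, -0.0, 186.0], [-238.0, -0.0, 203.0]]
```

>>> play_rows:
  plan:
    - [[-8,0,0,0],[-17,0,0,0],[-34,0,1,0],[-51,0,4,0],[-68,0,8,0],[-84,0,13,0],[-100,0,19,0],[-116,0,27,0],[-131,0,35,0],[-145,0,45,0],[-158,0,55,0],[-171,0,67,0],[-183,0,80,0],[-193,0,93,0],[-203,0,107,0],[-208,0,114,0],[-212,0,122,0],[-212,0,122,0]]
  claw: 36

```text
t: 39.85
tcp_pos: [454.8, -15.1, 150.6]
eef_rot: [3.139, -0.066, -0.004]
force: [-2.3, -5.2, 1.7]
gripper_width: 38.6
```

```bash
python3 - <<'E'
from h import *
s,r=state(); q0=.37; print(s["tcp_pos"]-hand(q0))
print(np.round([r.T@(hand(q)-hand(q0)) for q in np.linspace(q0,0,9)[1:]],0).tolist())
E
```

```text
t 39.85 tcp [454.8 -15.1 150.6] xaxis [ 0.999 -0.042 -0.003] z [-0.003 -0.002 -1.   ] F [-2.3 -5.2  1.7] w 38.6 q [-0.19 -0.05  2.08 -0.    1.12  1.43]
[-2.88104768 -0.55301756 -1.98771482]
[[-5.0, -0.0, 10.0], [-9.0, -0.0, 19.0], [-13.0, -0.0, 29.0], [-17.0, -0.0, 40.0], [-20.0, -0.0, 50.0], [-22.0, -0.0, 60.0], [-24.0, -0.0, 71.0], [-26.0, -0.0, 81.0]]
```

>>> play_rows:
  plan:
    - [[-4,0,8,0],[-9,0,19,0],[-13,0,29,0],[-17,0,40,0],[-20,0,50,0],[-22,0,60,0],[-24,0,68,0],[-25,0,75,0],[-26,0,80,0],[-26,0,83,0],[-26,0,83,0],[-26,0,83,0],[-26,0,83,0]]
  claw: 36

```text
t: 41.15
tcp_pos: [429.1, -14.0, 68.3]
eef_rot: [3.14, -0.067, -0.004]
force: [-3.4, -5.9, 1.1]
gripper_width: 38.7
```

>>> play_rows:
  plan:
    - [[0,0,0,0],[0,0,0,0],[0,0,0,0],[0,0,0,0],[0,0,0,0],[0,0,0,0],[0,0,-8,0],[-2,0,-25,0],[-3,0,-50,0],[-3,0,-80,0],[-3,0,-100,0],[-3,0,-110,0],[-3,0,-110,0]]
  claw: 85

```text
t: 42.45
tcp_pos: [429.2, -13.5, 181.2]
eef_rot: [3.14, -0.066, 0.006]
force: [0.2, 0.4, 0.4]
gripper_width: 85.2
```

>>> play_rows:
  plan:
    - [[-5,8,-3,0],[-10,25,-8,0],[-15,50,-15,0],[-20,80,-25,0],[-25,110,-35,0],[-30,140,-45,0],[-35,170,-55,0],[-40,195,-60,0],[-40,210,-60,0],[-40,215,-60,0],[-40,215,-60,0]]

```text
t: 43.55
tcp_pos: [378.2, -226.1, 238.0]
eef_rot: [-3.139, 0.068, 0.003]
force: [-0.1, -0.2, 0.5]
gripper_width: 84.9
```

```bash
python3 - <<'E'
from h import *
state()
a=bot.snapshot("scene"); b=bot.snapshot("top"); save(a,"s8",(80,40,520,320),1.8)
hsv=cv2.cvtColor(b["pixels"],cv2.COLOR_RGB2HSV)
w=hsv[225:250,300:340]; m=(w[...,0]>20)&(w[...,0]<36)&(w[...,1]>120)&(w[...,2]>60)
print("handle px",np.argwhere(m).mean(0)[::-1]+[300,225],m.sum(),"start 318.94,239.5")
E
```

```text
t 43.55 tcp [ 378.2 -226.1  238. ] xaxis [ 0.999 -0.043 -0.002] z [-0.002  0.002 -1.   ] F [-0.1 -0.2  0.5] w 84.9 q [-0.7  -0.19  2.03  0.    1.31  0.92]
handle px [319.  239.6] 105 start 318.94,239.5
```

View pics/s8.png

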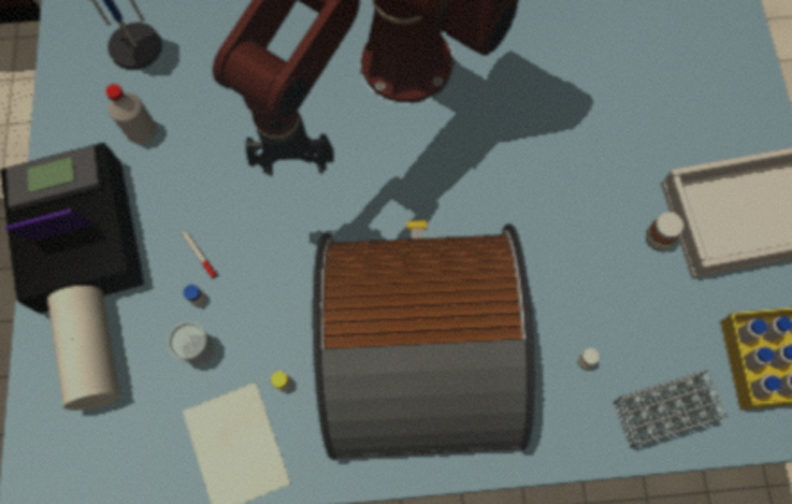

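The shutter is closed, with the handle back at its start pixel (crop 418,225). The bench is clear of cases and the other things look unmoved.

```bash
python3 -c "
from h import *
print(bot.hand_in()); state()"
```

```text
the job is handed in; nothing more can be done
None
the job is handed in; nothing more can be done
```

I rolled the shutter open, stacked the three cases that were there on the pad and rolled the shutter down again, then handed the job in at about 44 s. From the bottom the column is blue, yellow, green; there was no orange case. The hand-in gave no verdict.

- **Shutter:** it stayed open by itself after I let go. Closed again, the handle is at pixel (319.0, 239.6), against (318.9, 239.5) at the start.
- **Column:** before closing, the green label was about 4 mm from its predicted spot over the pad centre. Each case was released within about 2 mm of the target. I could not see the stack after closing, and I did not separately measure the offsets between the cases.
- **Knocked case:** the green case was pushed aside during the run. I measured it again before picking it up. Its yaw estimates ranged from 0.16 to 0.29 rad; I used 0.25 and the grip squared it.
- **Failed check:** a fit of the blue case on the pad came out wrong because the handle hid part of it. I ignored it and judged by eye that the case was square.
- **Bystanders:** the jar, bottles, beaker and marker look unmoved in the last picture.

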